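Fetch the box cutter from behind the desk things

ROBOT

A 6-joint arm with a two-finger parallel gripper is mounted at the origin on a cart in front of the work surface, level with it; the furniture and walls round the work are solid. World frame = base frame: x ahead of the robot, y to its left, z up, the work surface at z = 0. Lengths are in m, angles in rad, forces in N, time in s.
With the tool pointing down it reaches from about 0.35 to 0.875 m from the base axis. Payload 15.5 kg.
Tool frame: the origin (TCP) lies where the fingers leave the gripper's body, on its centre line; the fingertips stand 73 mm ahead of it and the grasp point (between the pads) lies 54 mm ahead of it; z points along the fingers, y is the line along which they close (so a half turn about z gives the same grasp; the last joint's range is limited). The gripper opens to 85 mm and grips with 20 to 120 N. Pads are 22 mm wide; open, the fingers measure 114 mm over their backs; the gripper's body (76 mm by 85 mm) begins 54 mm behind the grasp point. The pads swing forward as they close: fully open they stand 13 mm farther back than shut.
Start: joints at [1.141, 0.494, 1.345, -0, 1.302, -0.096], TCP at [0.205, 0.59, 0.304] pointing down, gripper open.
Joint ranges: [-2.91, 2.91], [-0.82, 2.16], [0.22, 2.67], [-1.22, 4.37], [0.12, 2.79], [-3.08, 3.08]. Speed limits (rad/s): [1.89, 1.89, 2.57, 3.01, 3.01, 3.01].

INTERFACE

Orientations are given as a 3x3 rotation matrix whose columns are the frame's x, y, z axes.
In Python, from bench import bot, cams gives the robot as it stands.
- The arm moves only by the shell command python3 -m creep 'ROWS' [FORCE]. ROWS is JSON, a list of rows, each an object of numbers: "tx", "ty", "tz": the shift along the tool's x, y, z in m; "rx", "ry", "rz": the turn, a rotation vector about the tool's x, y, z in rad; "jaw": the closure, from -1 (fully open) to 1 (shut). A call has 1 to 20 rows; each row is the pose to reach, as a shift and turn from the pose commanded when the call began, along the tool's axes at that moment; what a row does not reach only later rows make up. A row lasts 1/8 s, in which the tool goes at most 62.5 mm and 10.7 degrees, less where a joint would pass 70% of its speed; a pose out of reach is approached as far as the arm can. A call with a gripper value outside its range is refused whole. The fingers move at their own pace and stop on an object; FORCE is the grip in N (left out, the last holds). Time passes only in rows, so rows that repeat a pose let the fingers close. It gives the time, the measured TCP pose, the force, the opening and the grip force at its end, in the units of the state.
- bot.read_state(): the state, without advancing time (a new reading comes with each control period).
- cams.read_camera(name): name is "scene" or "top" or "wrist"; returns a dict with "img" (420x560x3 uint8, red, green, blue), "fx", "fy", "cx", "cy" (pixels), "T" (4x4, takes a point from camera to world coordinates); the wrist camera has in their place "mount" (4x4, takes a point from camera to tool coordinates, whose origin is the TCP and whose axes are the flange's). Camera axes: x right, y down, z forward; pixel columns grow to the right and rows downward; lengths in m; the calibration is good to about 2 mm. A picture is of the moment at which its call begins: read the wrist's pose just before it. There is no depth.
- bot.hand_in(): hands the job in; it is judged then, once.
The state is a dict: "t": time; "joint_positions": joint angles; "dq": joint speeds; "effort": joint torques, N m; "tool_pos": TCP position; "orientation": TCP orientation; "wrist_force": force on the tool from outside, world axes, zero at the start; "wrist_torque": the same for the moment, N m; "opening": finger opening in m; "grip_force": force on a finger pad.
Only numpy, scipy, OpenCV 4.12 (cv2) and the standard library are available. Lean on these libraries where they do the work, as an engineer would, in place of code of your own. Each camera call takes 0.05 s, during which the arm holds its last target. There are 200 camera calls.

TASK

The yellow box cutter lies at the back of the desk tidy, behind the hand stamp, the stepped shaft and the hexagonal stand-off. First take these three out and stand them upright on the aluminium tray, then lay the box cutter in the middle of the cutting mat, along the mat's long side, and finally put the three back upright, each in the same place in the tidy where it stood at the start. Do not disturb the mug and the roll of masking tape.

Things in the scene. Friction and masses are not known exactly. Their poses are not given: they have to be found in the camera images.
- stamp_mid (a point): hand stamp with a black base and a turned orange wooden handle, 74 mm tall, standing upright on its base (25 x 36 mm, 16 mm high; the 36 mm lie along its y); this point is on its axis, 37 mm above its underside. Take it by the handle, round, 24 mm thick from 39 to 74 mm above the underside. z up.
- shaft_mid (a point): turned steel stepped shaft, grey, standing upright, 73 mm tall, 21 mm in diameter up to about 45 mm, thinner above; this point is on its axis, 36.5 mm above its underside. Take it by the 21 mm part. z up.
- standoff_mid (a point): brass-coloured hexagonal stand-off, standing upright, 52 mm tall: hexagon 16 mm over the flats up to 42 mm, then a stud of 8 mm diameter; this point is on its axis, 26 mm above its underside. z up.
- box_cutter_mid (a point): yellow box cutter lying flat, 18 mm wide (its x), 140 mm long (its y), body 12 mm high with a small black slider reaching 16 mm; this point is at its centre, 6 mm above its underside.
- tidy: grey plastic desk tidy, fixed, 114 mm deep (its x: -62 to +52 mm), 166 mm wide (its y), open to its front (-x). Origin on the desk under it; floor 3 mm thick. Back wall 26 mm high, inner face at x = +48; side walls 16 mm high. On three flush black 40 mm pads at x = -30, y = -43, 0, +43 stand stamp, shaft and stand-off, in an order that changes; the cutter lies behind at x = +1 to +5, along y.
- tray: shallow aluminium tray with a rolled rim, fixed, 120 mm (its x) by 240 mm (its y), origin at the centre of its underside, floor 2.5 mm thick, rim 16.5 mm high, 5 mm thick. The three things are set aside here.
- cutting_mat: flat dark cutting mat with a light ruled grid, fixed, 124 mm (its x) by 184 mm (its y, the long side), 3 mm thick, origin at the centre of its underside. The box cutter belongs in its middle, along its y, either way round.
- mug: white mug with dots, 93 mm tall, about 78 mm wide, with a handle; origin at its underside; a bystander to be left alone.
- masking_tape: roll of beige masking tape lying flat, 100 mm across, 25 mm high; origin at the centre of its underside; a bystander to be left alone.
- tray_stand: white letter tray on legs with papers in it, fixed desk furniture always in the same place, an obstacle: 250 mm (its x) by 340 mm (its y), 178 mm high, origin on the desk under its centre. It stands behind the aluminium tray; carry things over it or round its front.
Not all that is in view belongs to the job. There is more than one size of the part that bears stamp_mid; the job needs the smallest.

How it is judged:
By the outcome, as a careful person would: the job done as asked, in the order asked, and still so for the second after the job is handed in, with the robot touching nothing.
It also fails if it takes over 147 s, if anything falls off the work surface, if the arm or the gripper's body presses on something with over 40 N, if the wrist force passes 120 N, or if a joint passes its speed limit or range.

## Working session

There is one attempt and no reset: what is moved stays moved. The work goes in short steps, Python scripts to look and compute and a shell command to move; the robot and the scene stay as the last step left them, time stands still between calls to the robot, and variables do not carry over. Pictures are saved under pics/ and viewed, at most 14 in all, crops included, and the job is handed in when it is done.

```bash
mkdir -p pics; ls
python3 - <<'E'
from bench import bot,cams
import cv2,numpy as np
s=bot.read_state();print({k:np.round(s[k],3).tolist() for k in ('t','tool_pos','orientation','opening')})
for n in('top','scene'):
    c=cams.read_camera(n);cv2.imwrite(f'pics/{n}0.png',c['img'][:,:,::-1]);np.savez(f'{n}0.npz',**c)
    print(n,c['fx'],c['cx'],c['cy'],np.round(c['T'],3).tolist())
E
```

```text
pics
{'t': 0.0, 'tool_pos': [0.205, 0.59, 0.303], 'orientation': [[-0.944, 0.329, -0.001], [0.329, 0.944, -0.001], [0.0, -0.001, -1.0]], 'opening': 0.086}
top 538.1916163539743 273.27881729582214 211.17230822917386 [[0.108, -0.812, 0.573, -0.704], [-0.994, -0.08, 0.074, -0.148], [-0.014, -0.578, -0.816, 1.823], [0.0, 0.0, 0.0, 1.0]]
scene 454.1708128732327 280.0606427195618 216.24990857208883 [[0.719, -0.293, 0.631, -0.402], [-0.695, -0.299, 0.654, -0.963], [-0.003, -0.908, -0.418, 0.682], [0.0, 0.0, 0.0, 1.0]]
```

View pics/top0.png

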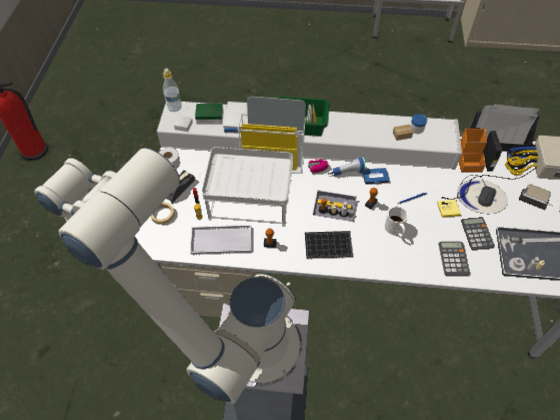

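View pics/scene0.png

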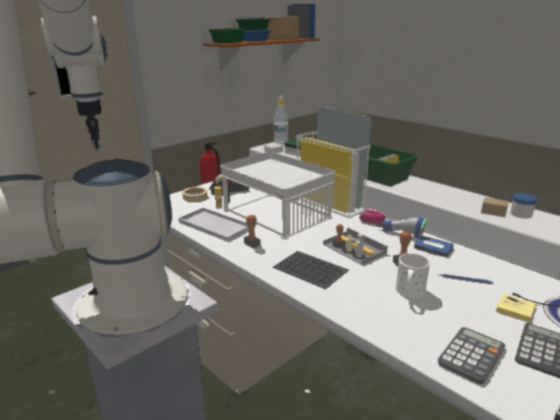

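Top view: tray at about (222,240), mat (328,245), tidy (335,205), mug (396,220), tape (162,212). There are larger stamps at (270,237) and (372,197). Next I'll enlarge the picture.

```bash
cat > h.py <<'E'
import numpy as np,cv2
def ray(c,u,v,z,T=None):
    T=c['T'] if T is None else T
    d=T[:3,:3]@np.array([(u-c['cx'])/c['fx'],(v-c['cy'])/c['fy'],1]);o=T[:3,3]
    return o+d*(z-o[2])/d[2]
def proj(c,P,T=None):
    T=c['T'] if T is None else T
    p=(np.asarray(P)-T[:3,3])@T[:3,:3];return np.c_[p[:,0]/p[:,2]*c['fx']+c['cx'],p[:,1]/p[:,2]*c['fy']+c['cy']]
E
python3 - <<'E'
from h import *
c=np.load('top0.npz')
for n,u,v,z in [('tray',222,240,.01),('mat',328,245,0),('tidy',335,205,.0),('mug',394,230,0),('tape',162,213,0),('stampA',270,245,0),('stampB',371,205,0),('s1',322,209,0.01),('s2',335,211,.01),('s3',347,213,.01)]: print(n,ray(c,u,v,z).round(3))
i=c['img'][170:270,150:420,::-1];cv2.imwrite('pics/crop0.png',cv2.resize(i,(800,296),interpolation=cv2.INTER_CUBIC))
E
```

```text
tray [0.41  0.206 0.01 ]
mat [ 0.435 -0.215  0.   ]
tidy [ 0.633 -0.235  0.   ]
mug [ 0.532 -0.476  0.   ]
tape [0.522 0.478 0.   ]
stampA [0.412 0.014 0.   ]
stampB [ 0.648 -0.384  0.   ]
s1 [ 0.6   -0.182  0.01 ]
s2 [ 0.596 -0.235  0.01 ]
s3 [ 0.59  -0.285  0.01 ]
```

View pics/crop0.png

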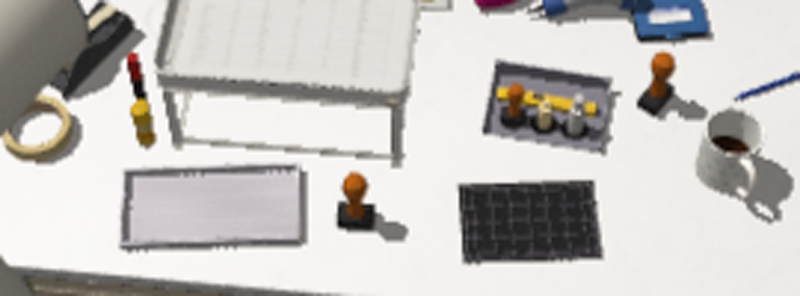

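Left to right (+y to -y), the tidy holds the stamp, the stand-off and the shaft, with the cutter behind them. Its yaw is about -0.1 rad. Now I'll plan a wrist look.

```bash
cat >> h.py <<'E'
from scipy.spatial.transform import Rotation as Ro
def move(p,yaw=None,s=None):
    "tool-frame shift/turn to bring TCP to p, tool y at azimuth yaw (mod pi), pointing down"
    from bench import bot
    s=s or bot.read_state();R=np.array(s['orientation']);d=R.T@(np.array(p)-s['tool_pos'])
    out=[d.round(4).tolist()]
    if yaw is not None:
        best=None
        for k in(-2,-1,0,1,2):
            a=yaw+k*np.pi;Y=np.array([np.cos(a),np.sin(a),0]);Z=np.array([0,0,-1.]);X=np.cross(Y,Z)
            r=Ro.from_matrix(R.T@np.c_[X,Y,Z]).as_rotvec()
            if best is None or np.linalg.norm(r)<np.linalg.norm(best): best=r
        out.append(best.round(3).tolist())
    print('mv',out,'q',np.round(s['joint_positions'],2).tolist());return out
E
python3 - <<'E'
from h import *
from bench import cams
w=cams.read_camera('wrist');print(w['fx'],w['cx'],w['cy'],np.round(w['mount'],3).tolist())
move([.53,-.22,.38],-.1)
E
```

```text
361.9189041320294 282.62424630778946 211.65911689482812 [[-0.0, -0.952, -0.305, 0.08], [1.0, -0.001, 0.001, 0.0], [-0.001, -0.305, 0.952, -0.068], [0.0, 0.0, 0.0, 1.0]]
mv [[-0.5729, -0.6585, -0.076], [-0.001, 0.001, 1.336]] q [1.14, 0.49, 1.35, -0.0, 1.3, -0.1]
```

```bash
python3 -m creep '[{"tx":0,"ty":0,"tz":-0.06},{"tx":-0.563,"ty":-0.63,"tz":-0.076,"rz":1.336},{"tx":-0.563,"ty":-0.63,"tz":-0.076,"rz":1.336},{"tx":-0.563,"ty":-0.63,"tz":-0.076,"rz":1.336},{"tx":-0.563,"ty":-0.63,"tz":-0.076,"rz":1.336},{"tx":-0.563,"ty":-0.63,"tz":-0.076,"rz":1.336},{"tx":-0.563,"ty":-0.63,"tz":-0.076,"rz":1.336},{"tx":-0.563,"ty":-0.63,"tz":-0.076,"rz":1.336},{"tx":-0.563,"ty":-0.63,"tz":-0.076,"rz":1.336},{"tx":-0.563,"ty":-0.63,"tz":-0.076,"rz":1.336},{"tx":-0.563,"ty":-0.63,"tz":-0.076,"rz":1.336},{"tx":-0.563,"ty":-0.63,"tz":-0.076,"rz":1.336},{"tx":-0.563,"ty":-0.63,"tz":-0.076,"rz":1.336},{"tx":-0.563,"ty":-0.63,"tz":-0.076,"rz":1.336},{"tx":-0.563,"ty":-0.63,"tz":-0.076,"rz":1.336},{"tx":-0.563,"ty":-0.63,"tz":-0.076,"rz":1.336},{"tx":-0.563,"ty":-0.63,"tz":-0.076,"rz":1.336},{"tx":-0.563,"ty":-0.63,"tz":-0.076,"rz":1.336},{"tx":-0.563,"ty":-0.63,"tz":-0.076,"rz":1.336}]'
cat >> h.py <<'E'
def look(name):
    from bench import bot,cams
    s=bot.read_state();c=cams.read_camera('wrist');T=np.eye(4);T[:3,:3]=s['orientation'];T[:3,3]=s['tool_pos']
    c['T']=T@c['mount'];np.savez(name+'.npz',**c);cv2.imwrite(f'pics/{name}.png',c['img'][:,:,::-1]);return c
E
python3 -c "
from h import *
from bench import bot
s=bot.read_state();print(s['t'],s['tool_pos'],np.round(s['joint_positions'],2),np.abs(s['dq']).max());look('w1')"
```

```text
0.15 [0.20527198 0.5901128  0.30343359] [ 1.14  0.49  1.35 -0.    1.3  -0.1 ] 0.002984114214864142validation failed for argument at $[0]...
```

View pics/w1.png

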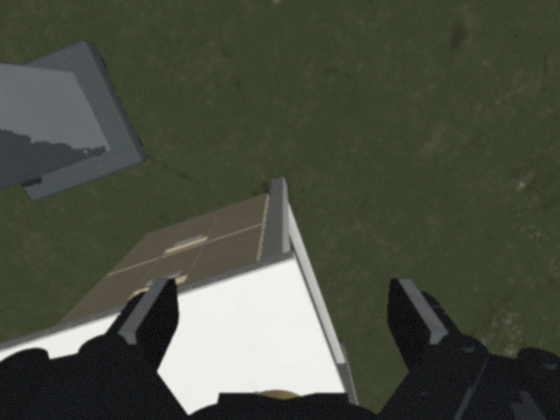

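That picture shows only the desk edge and floor, because the move was refused. Row 0 may need all seven keys, so I'll give them all.

```bash
python3 -m creep '[{"tx":0.0,"ty":0.0,"tz":-0.06,"rx":0,"ry":0,"rz":0,"jaw":-1}]'
python3 -c "
from bench import bot
s=bot.read_state();print(s['t'],s['tool_pos'])"
```

```text
t: 0.32
tool_pos: [0.2048, 0.5889, 0.3604]
orientation: [[-0.944, 0.329, -0.004], [0.329, 0.944, -0.008], [0.001, -0.009, -1.0]]
wrist_force: [0.9, 0.4, 0.5]
opening: 0.0854
grip_force: 0.0
0.325 [0.20477955 0.58888976 0.36044952]
```

```bash
python3 -m creep '[{"tx":-0.563,"ty":-0.63,"tz":-0.016,"rx":0,"ry":0,"rz":1.336,"jaw":-1},{"tx":-0.563,"ty":-0.63,"tz":-0.016,"rx":0,"ry":0,"rz":1.336,"jaw":-1},{"tx":-0.563,"ty":-0.63,"tz":-0.016,"rx":0,"ry":0,"rz":1.336,"jaw":-1},{"tx":-0.563,"ty":-0.63,"tz":-0.016,"rx":0,"ry":0,"rz":1.336,"jaw":-1},{"tx":-0.563,"ty":-0.63,"tz":-0.016,"rx":0,"ry":0,"rz":1.336,"jaw":-1},{"tx":-0.563,"ty":-0.63,"tz":-0.016,"rx":0,"ry":0,"rz":1.336,"jaw":-1},{"tx":-0.563,"ty":-0.63,"tz":-0.016,"rx":0,"ry":0,"rz":1.336,"jaw":-1},{"tx":-0.563,"ty":-0.63,"tz":-0.016,"rx":0,"ry":0,"rz":1.336,"jaw":-1},{"tx":-0.563,"ty":-0.63,"tz":-0.016,"rx":0,"ry":0,"rz":1.336,"jaw":-1},{"tx":-0.563,"ty":-0.63,"tz":-0.016,"rx":0,"ry":0,"rz":1.336,"jaw":-1},{"tx":-0.563,"ty":-0.63,"tz":-0.016,"rx":0,"ry":0,"rz":1.336,"jaw":-1},{"tx":-0.563,"ty":-0.63,"tz":-0.016,"rx":0,"ry":0,"rz":1.336,"jaw":-1},{"tx":-0.563,"ty":-0.63,"tz":-0.016,"rx":0,"ry":0,"rz":1.336,"jaw":-1},{"tx":-0.563,"ty":-0.63,"tz":-0.016,"rx":0,"ry":0,"rz":1.336,"jaw":-1},{"tx":-0.563,"ty":-0.63,"tz":-0.016,"rx":0,"ry":0,"rz":1.336,"jaw":-1},{"tx":-0.563,"ty":-0.63,"tz":-0.016,"rx":0,"ry":0,"rz":1.336,"jaw":-1},{"tx":-0.563,"ty":-0.63,"tz":-0.016,"rx":0,"ry":0,"rz":1.336,"jaw":-1}]'
python3 -c "
from h import *
from bench import bot
s=bot.read_state();print(s['t'],s['tool_pos'],np.round(s['joint_positions'],2),np.abs(s['dq']).max());look('w2')"
```

```text
t: 2.45
tool_pos: [0.5298, -0.1886, 0.38]
orientation: [[0.099, 0.995, -0.0], [0.995, -0.099, 0.0], [0.0, -0.0, -1.0]]
wrist_force: [-0.4, 0.0, -1.0]
opening: 0.0857
grip_force: 0.0
2.45 [ 0.52975796 -0.1886358   0.38003478] [-0.45  0.34  1.39  0.    1.41 -0.35] 0.004932637267705151
```

View pics/w2.png

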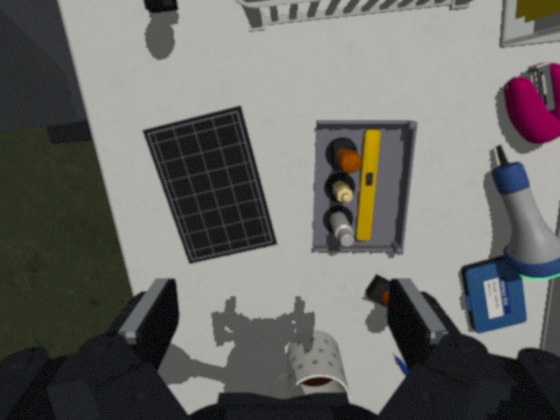

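The mat corners are near (143,130), (241,107), (276,243) and (190,263). The tidy runs about (316,122) to (404,254), with the stamp top at (349,160), stand-off top (345,193), shaft top (346,236), and the cutter from (372,130) to (364,241). The mug is at (318,370). I'll zoom in and segment.

Run:
```python
from h import *
c=np.load('w2.npz');i=c['img'];h=cv2.cvtColor(i,cv2.COLOR_RGB2HSV)
m=((h[...,2]<75)).astype(np.uint8);m=cv2.morphologyEx(m,cv2.MORPH_CLOSE,np.ones((5,5)))
cs,_=cv2.findContours(m,cv2.RETR_EXTERNAL,cv2.CHAIN_APPROX_NONE)
for k in cs:
    if cv2.pointPolygonTest(k,(200,190),False)>0:
        P=np.array([ray(c,u,v,.003)[:2] for u,v in k[:,0]],np.float32);r=cv2.minAreaRect(P);print('mat',r,cv2.contourArea(k))
y=cv2.inRange(h,(20,150,120),(33,255,255));y[:,:355]=0;y[:,390:]=0;y[:110]=0;y[260:]=0
q=np.argwhere(y)[:,::-1];P=np.array([ray(c,u,v,.015)[:2] for u,v in q],np.float32);print('cutter',len(q),cv2.minAreaRect(P))
cr=i[110:265,300:430,::-1];cv2.imwrite('pics/w2c.png',cv2.resize(cr,None,fx=3.8,fy=3.8,interpolation=cv2.INTER_CUBIC))
```

```text
mat ((0.43683549761772156, -0.21357235312461853), (0.12141238898038864, 0.1807825267314911), 7.787923336029053) 13072.5
cutter 1465 ((0.6295124292373657, -0.22644652426242828), (0.13776950538158417, 0.017524177208542824), 83.29479217529297)
```

View pics/w2c.png

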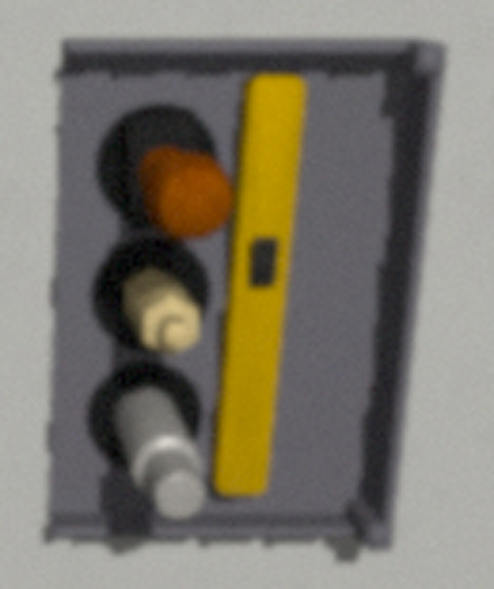

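Run:
```python
from h import *
c=np.load('w2.npz')
f=lambda x,y,z:ray(c,300+(x+.5)/3.8-.5,110+(y+.5)/3.8-.5,z)[:2]
tops=[f(192,197,.070),f(176,331,.055),f(178,492,.076)];pads=[f(157,163,.003),f(150,294,.003),f(144,417,.003)]
print('tops',np.round(tops,4).tolist());print('pads',np.round(pads,4).tolist())
for P in(tops,pads): d=P[0]-P[2];print(np.linalg.norm(d),np.arctan2(-d[0],d[1]))
a=f(65,42,.016);b=f(50,528,.016);print('front corners',a,b,np.linalg.norm(a-b))
a=f(440,45,.026);b=f(385,540,.026);print('back corners',a,b,np.linalg.norm(a-b))
# check cutter offset in tidy frame, yaw -.117
y=-.117;X=np.array([np.cos(y),np.sin(y)]);mid=np.mean([tops,pads],0)
print((np.array([.6295,-.2264])-pads[1])@X,(np.array([.6295,-.2264])-tops[1])@X)
t=np.load('top0.npz')
# tray corners in top image from crop0 (x800/270)
g=lambda x,y,z:ray(t,150+x/2.963,170+y/2.963,z)[:2]
C=[g(123,170,.0165),g(304,166,.0165),g(301,244,.0165),g(122,248,.0165)];print('tray',np.round(C,3).tolist(),np.mean(C,0))
```

```text
tops [[0.6003, -0.1821], [0.5964, -0.2245], [0.5915, -0.2671]]
pads [[0.6009, -0.1828], [0.5964, -0.226], [0.5921, -0.2691]]
0.08537673433916484 -0.10282869416254632
0.08676990537202936 -0.1015978856589966
front corners [ 0.57286323 -0.14095983] [ 0.55638379 -0.30128524] 0.16117012295485778
back corners [ 0.6834171  -0.15222146] [ 0.66704403 -0.31231387] 0.16092749151766517
0.03295764001351254 0.03308066594692577
tray [[0.453, 0.337], [0.484, 0.092], [0.361, 0.08], [0.331, 0.314]] [0.40724299 0.20592348]
```

Sizes and spacings match: pads 43 mm apart, cutter 33 mm behind them, tidy yaw -0.10. The objects stand at stamp (.6005,-.1825), stand-off (.5964,-.225) and shaft (.592,-.268). I'll grasp the stamp first.

```bash
python3 -m creep '[{"tx":0.013,"ty":0.07,"tz":0.05,"rx":0,"ry":0,"rz":0,"jaw":-0.2},{"tx":0.013,"ty":0.07,"tz":0.1,"rx":0,"ry":0,"rz":0,"jaw":-0.2},{"tx":0.013,"ty":0.07,"tz":0.15,"rx":0,"ry":0,"rz":0,"jaw":-0.2},{"tx":0.013,"ty":0.07,"tz":0.18,"rx":0,"ry":0,"rz":0,"jaw":-0.2},{"tx":0.013,"ty":0.07,"tz":0.21,"rx":0,"ry":0,"rz":0,"jaw":-0.2},{"tx":0.013,"ty":0.07,"tz":0.23,"rx":0,"ry":0,"rz":0,"jaw":-0.2},{"tx":0.013,"ty":0.07,"tz":0.25,"rx":0,"ry":0,"rz":0,"jaw":-0.2},{"tx":0.013,"ty":0.07,"tz":0.266,"rx":0,"ry":0,"rz":0,"jaw":-0.2},{"tx":0.013,"ty":0.07,"tz":0.266,"rx":0,"ry":0,"rz":0,"jaw":-0.2},{"tx":0.013,"ty":0.07,"tz":0.266,"rx":0,"ry":0,"rz":0,"jaw":0.2},{"tx":0.013,"ty":0.07,"tz":0.266,"rx":0,"ry":0,"rz":0,"jaw":0.6},{"tx":0.013,"ty":0.07,"tz":0.266,"rx":0,"ry":0,"rz":0,"jaw":1},{"tx":0.013,"ty":0.07,"tz":0.266,"rx":0,"ry":0,"rz":0,"jaw":1},{"tx":0.013,"ty":0.07,"tz":0.266,"rx":0,"ry":0,"rz":0,"jaw":1},{"tx":0.013,"ty":0.07,"tz":0.266,"rx":0,"ry":0,"rz":0,"jaw":1}]' 40
python3 -c "
from h import *
look('w3');move([.414,.146,.114])"
```

```text
t: 4.38
tool_pos: [0.6016, -0.1839, 0.1149]
orientation: [[0.1, 0.995, 0.002], [0.995, -0.1, -0.001], [-0.0, 0.002, -1.0]]
wrist_force: [-0.3, 1.2, 7.2]
opening: 0.0215
grip_force: 39.0
mv [[0.3096, -0.2196, 0.0003]] q [-0.39, 0.72, 1.51, 0.0, 0.91, -0.29]
```

View pics/w3.png

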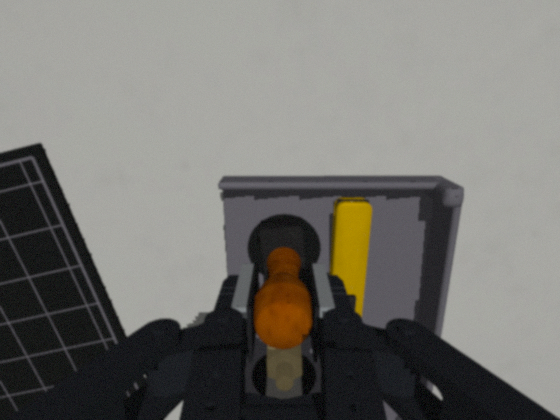

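The stamp handle is between the pads at (285,300), and the cutter is clear. Now I'll carry it to the tray.

```bash
python3 -m creep '[{"tx":0,"ty":0,"tz":-0.03,"rx":0,"ry":0,"rz":0,"jaw":1},{"tx":0,"ty":0,"tz":-0.08,"rx":0,"ry":0,"rz":0,"jaw":1},{"tx":0,"ty":0,"tz":-0.13,"rx":0,"ry":0,"rz":0,"jaw":1},{"tx":0,"ty":-0.03,"tz":-0.16,"rx":0,"ry":0,"rz":0,"jaw":1},{"tx":0.02,"ty":-0.08,"tz":-0.16,"rx":0,"ry":0,"rz":0,"jaw":1},{"tx":0.04,"ty":-0.13,"tz":-0.16,"rx":0,"ry":0,"rz":0,"jaw":1},{"tx":0.08,"ty":-0.17,"tz":-0.16,"rx":0,"ry":0,"rz":0,"jaw":1},{"tx":0.13,"ty":-0.20,"tz":-0.16,"rx":0,"ry":0,"rz":0,"jaw":1},{"tx":0.18,"ty":-0.22,"tz":-0.16,"rx":0,"ry":0,"rz":0,"jaw":1},{"tx":0.24,"ty":-0.22,"tz":-0.16,"rx":0,"ry":0,"rz":0,"jaw":1},{"tx":0.28,"ty":-0.22,"tz":-0.16,"rx":0,"ry":0,"rz":0,"jaw":1},{"tx":0.31,"ty":-0.22,"tz":-0.14,"rx":0,"ry":0,"rz":0,"jaw":1},{"tx":0.31,"ty":-0.22,"tz":-0.10,"rx":0,"ry":0,"rz":0,"jaw":1},{"tx":0.31,"ty":-0.22,"tz":-0.06,"rx":0,"ry":0,"rz":0,"jaw":1},{"tx":0.31,"ty":-0.22,"tz":-0.03,"rx":0,"ry":0,"rz":0,"jaw":1},{"tx":0.31,"ty":-0.22,"tz":-0.015,"rx":0,"ry":0,"rz":0,"jaw":1},{"tx":0.31,"ty":-0.22,"tz":-0.006,"rx":0,"ry":0,"rz":0,"jaw":1},{"tx":0.31,"ty":-0.22,"tz":0.0,"rx":0,"ry":0,"rz":0,"jaw":1},{"tx":0.31,"ty":-0.22,"tz":0.0,"rx":0,"ry":0,"rz":0,"jaw":1}]'
python3 -c "
from h import *
look('w4')"
```

```text
t: 6.8
tool_pos: [0.4137, 0.1467, 0.1143]
orientation: [[0.1, 0.995, 0.002], [0.995, -0.1, 0.0], [0.0, 0.002, -1.0]]
wrist_force: [-0.6, 0.0, -0.7]
opening: 0.022
grip_force: 39.7
```

View pics/w4.png

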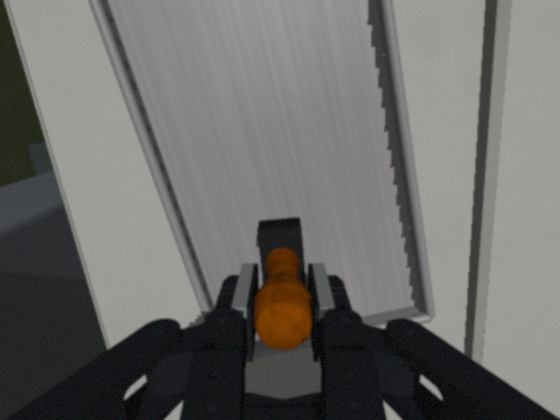

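The stamp is inside the tray, about 35 mm clear of the rim. I'll lower 1 mm, release, rise, and go back above the stand-off.

```bash
python3 -m creep '[{"tx":0,"ty":0,"tz":0.001,"rx":0,"ry":0,"rz":0,"jaw":1},{"tx":0,"ty":0,"tz":0.001,"rx":0,"ry":0,"rz":0,"jaw":0.3},{"tx":0,"ty":0,"tz":0.001,"rx":0,"ry":0,"rz":0,"jaw":0.0},{"tx":0,"ty":0,"tz":0.001,"rx":0,"ry":0,"rz":0,"jaw":-0.2},{"tx":0,"ty":0,"tz":0.001,"rx":0,"ry":0,"rz":0,"jaw":-0.2},{"tx":0,"ty":0,"tz":-0.02,"rx":0,"ry":0,"rz":0,"jaw":-0.2},{"tx":0,"ty":0,"tz":-0.07,"rx":0,"ry":0,"rz":0,"jaw":-0.2},{"tx":0,"ty":0,"tz":-0.12,"rx":0,"ry":0,"rz":0,"jaw":-0.2},{"tx":-0.03,"ty":0,"tz":-0.15,"rx":0,"ry":0,"rz":0,"jaw":-0.2},{"tx":-0.08,"ty":0.0,"tz":-0.15,"rx":0,"ry":0,"rz":0,"jaw":-0.2},{"tx":-0.14,"ty":0.0,"tz":-0.15,"rx":0,"ry":0,"rz":0,"jaw":-0.2},{"tx":-0.20,"ty":0.02,"tz":-0.15,"rx":0,"ry":0,"rz":0,"jaw":-0.2},{"tx":-0.25,"ty":0.05,"tz":-0.15,"rx":0,"ry":0,"rz":0,"jaw":-0.2},{"tx":-0.29,"ty":0.10,"tz":-0.15,"rx":0,"ry":0,"rz":0,"jaw":-0.2},{"tx":-0.32,"ty":0.15,"tz":-0.15,"rx":0,"ry":0,"rz":0,"jaw":-0.2},{"tx":-0.34,"ty":0.20,"tz":-0.15,"rx":0,"ry":0,"rz":0,"jaw":-0.2},{"tx":-0.353,"ty":0.22,"tz":-0.13,"rx":0,"ry":0,"rz":0,"jaw":-0.2},{"tx":-0.353,"ty":0.22,"tz":-0.10,"rx":0,"ry":0,"rz":0,"jaw":-0.2},{"tx":-0.353,"ty":0.22,"tz":-0.10,"rx":0,"ry":0,"rz":0,"jaw":-0.2}]'
python3 -c "
from h import *
look('w5')
move([.5964,-.225,.094],-.1)"
```

```text
t: 9.22
tool_pos: [0.5956, -0.2261, 0.2117]
orientation: [[0.1, 0.995, -0.004], [0.995, -0.1, 0.002], [0.002, -0.004, -1.0]]
wrist_force: [-0.3, 0.2, 1.0]
opening: 0.0512
grip_force: 0.0
mv [[0.0012, 0.0003, 0.1194], [-0.002, -0.001, -0.0]] q [-0.46, 0.6, 1.41, 0.0, 1.13, -0.36]
```

View pics/w5.png

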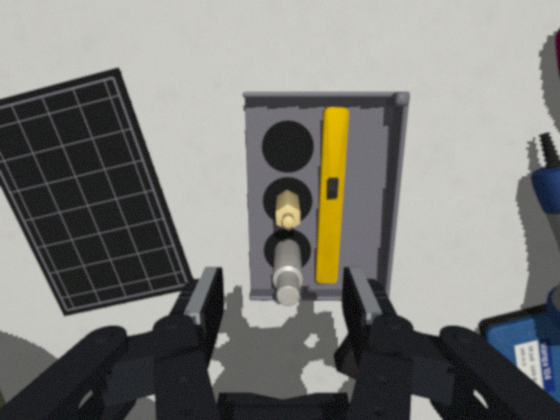

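The stamp's pad at (287,147) is empty, and the stand-off at (288,205) and shaft at (288,270) are undisturbed. Now I'll grasp the stand-off.

```bash
python3 -c "
from h import *
c=np.load('w5.npz');print(ray(c,287.5,147,.003),ray(c,288,220,.055),ray(c,288,295,.076))"
python3 -m creep '[{"tx":0,"ty":0,"tz":0.03,"rx":0,"ry":0,"rz":0,"jaw":0.1},{"tx":0,"ty":0,"tz":0.06,"rx":0,"ry":0,"rz":0,"jaw":0.2},{"tx":0,"ty":0,"tz":0.09,"rx":0,"ry":0,"rz":0,"jaw":0.2},{"tx":0,"ty":0,"tz":0.105,"rx":0,"ry":0,"rz":0,"jaw":0.2},{"tx":0,"ty":0,"tz":0.115,"rx":0,"ry":0,"rz":0,"jaw":0.2},{"tx":0,"ty":0,"tz":0.12,"rx":0,"ry":0,"rz":0,"jaw":0.2},{"tx":0,"ty":0,"tz":0.12,"rx":0,"ry":0,"rz":0,"jaw":0.2},{"tx":0,"ty":0,"tz":0.12,"rx":0,"ry":0,"rz":0,"jaw":0.5},{"tx":0,"ty":0,"tz":0.12,"rx":0,"ry":0,"rz":0,"jaw":0.7},{"tx":0,"ty":0,"tz":0.12,"rx":0,"ry":0,"rz":0,"jaw":1},{"tx":0,"ty":0,"tz":0.12,"rx":0,"ry":0,"rz":0,"jaw":1},{"tx":0,"ty":0,"tz":0.12,"rx":0,"ry":0,"rz":0,"jaw":1},{"tx":0,"ty":0,"tz":0.12,"rx":0,"ry":0,"rz":0,"jaw":1}]' 40
```

```text
[ 0.6012472  -0.18404211  0.003     ] [ 0.59720187 -0.22467103  0.055     ] [ 0.5928312  -0.26789046  0.076     ]
t: 10.9
tool_pos: [0.5971, -0.2267, 0.0946]
orientation: [[0.1, 0.995, 0.001], [0.995, -0.1, -0.0], [-0.0, 0.001, -1.0]]
wrist_force: [-0.8, 0.5, 6.5]
opening: 0.0179
grip_force: 38.9
```

The opening reads 17.9 mm, so the hex is held slightly off its flats, but it's firm. I'll carry it to the tray middle.

```bash
python3 -m creep '[{"tx":0,"ty":0,"tz":-0.03,"rx":0,"ry":0,"rz":0,"jaw":1},{"tx":0,"ty":0,"tz":-0.08,"rx":0,"ry":0,"rz":0,"jaw":1},{"tx":0,"ty":0,"tz":-0.13,"rx":0,"ry":0,"rz":0,"jaw":1},{"tx":0,"ty":-0.03,"tz":-0.18,"rx":0,"ry":0,"rz":0,"jaw":1},{"tx":0.02,"ty":-0.08,"tz":-0.18,"rx":0,"ry":0,"rz":0,"jaw":1},{"tx":0.04,"ty":-0.13,"tz":-0.18,"rx":0,"ry":0,"rz":0,"jaw":1},{"tx":0.08,"ty":-0.17,"tz":-0.18,"rx":0,"ry":0,"rz":0,"jaw":1},{"tx":0.13,"ty":-0.20,"tz":-0.18,"rx":0,"ry":0,"rz":0,"jaw":1},{"tx":0.18,"ty":-0.23,"tz":-0.18,"rx":0,"ry":0,"rz":0,"jaw":1},{"tx":0.23,"ty":-0.23,"tz":-0.18,"rx":0,"ry":0,"rz":0,"jaw":1},{"tx":0.28,"ty":-0.23,"tz":-0.18,"rx":0,"ry":0,"rz":0,"jaw":1},{"tx":0.33,"ty":-0.23,"tz":-0.18,"rx":0,"ry":0,"rz":0,"jaw":1},{"tx":0.38,"ty":-0.23,"tz":-0.18,"rx":0,"ry":0,"rz":0,"jaw":1},{"tx":0.41,"ty":-0.23,"tz":-0.15,"rx":0,"ry":0,"rz":0,"jaw":1},{"tx":0.41,"ty":-0.23,"tz":-0.10,"rx":0,"ry":0,"rz":0,"jaw":1},{"tx":0.41,"ty":-0.23,"tz":-0.05,"rx":0,"ry":0,"rz":0,"jaw":1},{"tx":0.41,"ty":-0.23,"tz":-0.02,"rx":0,"ry":0,"rz":0,"jaw":1},{"tx":0.41,"ty":-0.23,"tz":-0.006,"rx":0,"ry":0,"rz":0,"jaw":1},{"tx":0.41,"ty":-0.23,"tz":0.001,"rx":0,"ry":0,"rz":0,"jaw":1},{"tx":0.41,"ty":-0.23,"tz":0.001,"rx":0,"ry":0,"rz":0,"jaw":1}]'
python3 -c "
from h import *
look('w6')"
```

```text
t: 13.4
tool_pos: [0.4092, 0.2045, 0.0935]
orientation: [[0.1, 0.995, 0.001], [0.995, -0.1, 0.0], [0.0, 0.001, -1.0]]
wrist_force: [-0.5, 0.9, -0.3]
opening: 0.0175
grip_force: 41.1
```

View pics/w6.png

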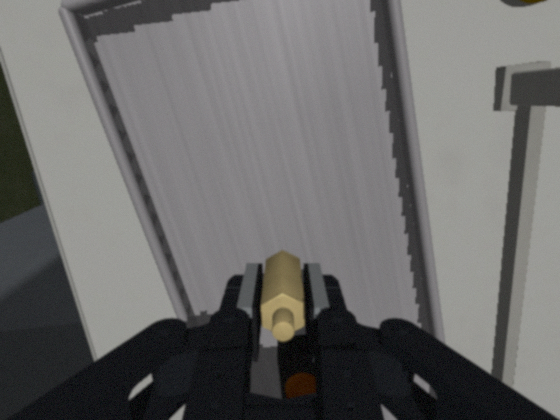

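The stand-off is upright in mid-tray, with the stamp visible at (302,385) and clear. I'll release it and go to the shaft.

```bash
python3 -m creep '[{"tx":0,"ty":0,"tz":0,"rx":0,"ry":0,"rz":0,"jaw":0.5},{"tx":0,"ty":0,"tz":0,"rx":0,"ry":0,"rz":0,"jaw":0.2},{"tx":0,"ty":0,"tz":0,"rx":0,"ry":0,"rz":0,"jaw":0.1},{"tx":0,"ty":0,"tz":0,"rx":0,"ry":0,"rz":0,"jaw":0.1},{"tx":0,"ty":0,"tz":-0.02,"rx":0,"ry":0,"rz":0,"jaw":0.1},{"tx":0,"ty":0,"tz":-0.07,"rx":0,"ry":0,"rz":0,"jaw":0.1},{"tx":0,"ty":0,"tz":-0.13,"rx":0,"ry":0,"rz":0,"jaw":0.1},{"tx":-0.05,"ty":0,"tz":-0.17,"rx":0,"ry":0,"rz":0,"jaw":0.1},{"tx":-0.11,"ty":0.0,"tz":-0.17,"rx":0,"ry":0,"rz":0,"jaw":0.1},{"tx":-0.17,"ty":0.0,"tz":-0.17,"rx":0,"ry":0,"rz":0,"jaw":0.1},{"tx":-0.23,"ty":0.0,"tz":-0.17,"rx":0,"ry":0,"rz":0,"jaw":0.1},{"tx":-0.28,"ty":0.03,"tz":-0.17,"rx":0,"ry":0,"rz":0,"jaw":0.1},{"tx":-0.33,"ty":0.06,"tz":-0.17,"rx":0,"ry":0,"rz":0,"jaw":0.1},{"tx":-0.38,"ty":0.10,"tz":-0.17,"rx":0,"ry":0,"rz":0,"jaw":0.1},{"tx":-0.42,"ty":0.14,"tz":-0.17,"rx":0,"ry":0,"rz":0,"jaw":0.1},{"tx":-0.44,"ty":0.18,"tz":-0.17,"rx":0,"ry":0,"rz":0,"jaw":0.1},{"tx":-0.452,"ty":0.23,"tz":-0.15,"rx":0,"ry":0,"rz":0,"jaw":0.1},{"tx":-0.452,"ty":0.23,"tz":-0.10,"rx":0,"ry":0,"rz":0,"jaw":0.1},{"tx":-0.452,"ty":0.23,"tz":-0.09,"rx":0,"ry":0,"rz":0,"jaw":0.1},{"tx":-0.452,"ty":0.23,"tz":-0.09,"rx":0,"ry":0,"rz":0,"jaw":0.1}]'
python3 -c "
from h import *
move([.5925,-.268,.096],-.1)"
```

```text
t: 15.95
tool_pos: [0.5921, -0.2681, 0.1832]
orientation: [[0.1, 0.995, -0.001], [0.995, -0.1, 0.001], [0.0, -0.001, -1.0]]
wrist_force: [0.1, 0.1, 0.7]
opening: 0.0389
grip_force: 0.0
mv [[0.0001, 0.0005, 0.0872], [-0.001, -0.0, 0.0]] q [-0.52, 0.65, 1.4, -0.0, 1.08, -0.42]
```

```bash
python3 -m creep '[{"tx":0,"ty":0,"tz":0.03,"rx":0,"ry":0,"rz":0,"jaw":0.1},{"tx":0,"ty":0,"tz":0.06,"rx":0,"ry":0,"rz":0,"jaw":0.1},{"tx":0,"ty":0,"tz":0.075,"rx":0,"ry":0,"rz":0,"jaw":0.1},{"tx":0,"ty":0,"tz":0.087,"rx":0,"ry":0,"rz":0,"jaw":0.1},{"tx":0,"ty":0,"tz":0.087,"rx":0,"ry":0,"rz":0,"jaw":0.1},{"tx":0,"ty":0,"tz":0.087,"rx":0,"ry":0,"rz":0,"jaw":0.4},{"tx":0,"ty":0,"tz":0.087,"rx":0,"ry":0,"rz":0,"jaw":0.6},{"tx":0,"ty":0,"tz":0.087,"rx":0,"ry":0,"rz":0,"jaw":1},{"tx":0,"ty":0,"tz":0.087,"rx":0,"ry":0,"rz":0,"jaw":1},{"tx":0,"ty":0,"tz":0.087,"rx":0,"ry":0,"rz":0,"jaw":1},{"tx":0,"ty":0,"tz":0.087,"rx":0,"ry":0,"rz":0,"jaw":1},{"tx":0,"ty":0,"tz":0.087,"rx":0,"ry":0,"rz":0,"jaw":1}]' 50
```

```text
t: 17.45
tool_pos: [0.593, -0.2686, 0.0969]
orientation: [[0.1, 0.995, 0.001], [0.995, -0.1, -0.001], [-0.001, 0.001, -1.0]]
wrist_force: [-0.2, 1.1, 6.6]
opening: 0.0201
grip_force: 48.5
```

```bash
python3 -m creep '[{"tx":0,"ty":0,"tz":-0.03,"rx":0,"ry":0,"rz":0,"jaw":1},{"tx":0,"ty":0,"tz":-0.08,"rx":0,"ry":0,"rz":0,"jaw":1},{"tx":0,"ty":0,"tz":-0.13,"rx":0,"ry":0,"rz":0,"jaw":1},{"tx":0,"ty":-0.03,"tz":-0.18,"rx":0,"ry":0,"rz":0,"jaw":1},{"tx":0.02,"ty":-0.08,"tz":-0.19,"rx":0,"ry":0,"rz":0,"jaw":1},{"tx":0.05,"ty":-0.13,"tz":-0.19,"rx":0,"ry":0,"rz":0,"jaw":1},{"tx":0.09,"ty":-0.17,"tz":-0.19,"rx":0,"ry":0,"rz":0,"jaw":1},{"tx":0.14,"ty":-0.20,"tz":-0.19,"rx":0,"ry":0,"rz":0,"jaw":1},{"tx":0.19,"ty":-0.23,"tz":-0.19,"rx":0,"ry":0,"rz":0,"jaw":1},{"tx":0.25,"ty":-0.23,"tz":-0.19,"rx":0,"ry":0,"rz":0,"jaw":1},{"tx":0.31,"ty":-0.23,"tz":-0.19,"rx":0,"ry":0,"rz":0,"jaw":1},{"tx":0.37,"ty":-0.235,"tz":-0.19,"rx":0,"ry":0,"rz":0,"jaw":1},{"tx":0.43,"ty":-0.24,"tz":-0.19,"rx":0,"ry":0,"rz":0,"jaw":1},{"tx":0.48,"ty":-0.245,"tz":-0.17,"rx":0,"ry":0,"rz":0,"jaw":1},{"tx":0.51,"ty":-0.245,"tz":-0.12,"rx":0,"ry":0,"rz":0,"jaw":1},{"tx":0.51,"ty":-0.245,"tz":-0.06,"rx":0,"ry":0,"rz":0,"jaw":1},{"tx":0.51,"ty":-0.245,"tz":-0.02,"rx":0,"ry":0,"rz":0,"jaw":1},{"tx":0.51,"ty":-0.245,"tz":-0.006,"rx":0,"ry":0,"rz":0,"jaw":1},{"tx":0.51,"ty":-0.245,"tz":0.001,"rx":0,"ry":0,"rz":0,"jaw":1},{"tx":0.51,"ty":-0.245,"tz":0.001,"rx":0,"ry":0,"rz":0,"jaw":1}]'
```

```text
t: 19.95
tool_pos: [0.4005, 0.2639, 0.0961]
orientation: [[0.1, 0.995, 0.002], [0.995, -0.1, 0.001], [0.001, 0.002, -1.0]]
wrist_force: [0.3, 0.4, -1.2]
opening: 0.0197
grip_force: 50.0
```

```bash
python3 -m creep '[{"tx":0,"ty":0,"tz":0,"rx":0,"ry":0,"rz":0,"jaw":0.5},{"tx":0,"ty":0,"tz":0,"rx":0,"ry":0,"rz":0,"jaw":0.2},{"tx":0,"ty":0,"tz":0,"rx":0,"ry":0,"rz":0,"jaw":0.0},{"tx":0,"ty":0,"tz":0,"rx":0,"ry":0,"rz":0,"jaw":0.0},{"tx":0,"ty":0,"tz":-0.02,"rx":0,"ry":0,"rz":0,"jaw":0.0},{"tx":0,"ty":0,"tz":-0.07,"rx":0,"ry":0,"rz":0,"jaw":0.0},{"tx":0,"ty":0,"tz":-0.13,"rx":0,"ry":0,"rz":0,"jaw":0.0},{"tx":-0.05,"ty":0,"tz":-0.17,"rx":0,"ry":0,"rz":0,"jaw":0.0},{"tx":-0.11,"ty":0.0,"tz":-0.17,"rx":0,"ry":0,"rz":0,"jaw":0.0},{"tx":-0.17,"ty":0.0,"tz":-0.17,"rx":0,"ry":0,"rz":0,"jaw":0.0},{"tx":-0.23,"ty":0.0,"tz":-0.17,"rx":0,"ry":0,"rz":0,"jaw":0.0},{"tx":-0.28,"ty":0.03,"tz":-0.17,"rx":0,"ry":0,"rz":0,"jaw":0.0},{"tx":-0.33,"ty":0.06,"tz":-0.17,"rx":0,"ry":0,"rz":0,"jaw":0.0},{"tx":-0.38,"ty":0.10,"tz":-0.17,"rx":0,"ry":0,"rz":0,"jaw":0.0},{"tx":-0.42,"ty":0.14,"tz":-0.17,"rx":0,"ry":0,"rz":0,"jaw":0.0},{"tx":-0.44,"ty":0.18,"tz":-0.16,"rx":0,"ry":0,"rz":0.017,"jaw":0.0},{"tx":-0.465,"ty":0.23,"tz":-0.14,"rx":0,"ry":0,"rz":0.017,"jaw":0.0},{"tx":-0.465,"ty":0.277,"tz":-0.12,"rx":0,"ry":0,"rz":0.017,"jaw":0.0},{"tx":-0.465,"ty":0.277,"tz":-0.10,"rx":0,"ry":0,"rz":0.017,"jaw":0.0},{"tx":-0.465,"ty":0.277,"tz":-0.10,"rx":0,"ry":0,"rz":0.017,"jaw":0.0}]'
python3 -c "
from h import *
look('w7')
move([.6295,-.2264,.077],-.117)"
```

```text
t: 22.45
tool_pos: [0.6281, -0.2263, 0.193]
orientation: [[0.117, 0.993, -0.003], [0.993, -0.117, 0.002], [0.001, -0.004, -1.0]]
wrist_force: [0.1, -0.3, 0.6]
opening: 0.0427
grip_force: 0.0
mv [[0.0002, 0.0013, 0.1174], [-0.002, -0.001, 0.0]] q [-0.44, 0.66, 1.34, -0.0, 1.14, -0.32]
```

View pics/w7.png

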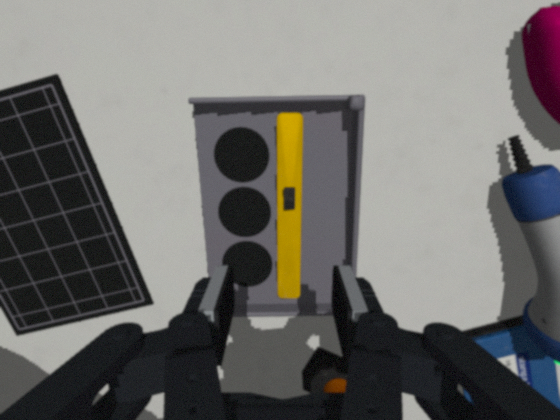

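All three pads are empty, and the cutter lies straight between the fingers from (289,115) to (289,297). I'll refine the pads and cutter, then grasp.

```bash
python3 - <<'E'
from h import *
c=np.load('w7.npz');h=cv2.cvtColor(c['img'],cv2.COLOR_RGB2HSV)
y=cv2.inRange(h,(20,150,100),(33,255,255));y[:,:265]=0;y[:,315:]=0;y[:100]=0;y[310:]=0
P=np.array([ray(c,u,v,.015)[:2] for v,u in np.argwhere(y)],np.float32);print(cv2.minAreaRect(P))
m=(h[...,2]<60).astype(np.uint8)
for k in cv2.findContours(m,cv2.RETR_EXTERNAL,cv2.CHAIN_APPROX_NONE)[0]:
    x,yy,w,hh=cv2.boundingRect(k)
    if 30<w<80 and x<280 and yy<270 and x>190: 
        P=np.array([ray(c,u,v,.003)[:2] for u,v in k[:,0]],np.float32);print((x,yy,w,hh),cv2.minEnclosingCircle(P),P.min(0),P.max(0))
E
python3 -m creep '[{"tx":0,"ty":0,"tz":0.04,"rx":0,"ry":0,"rz":0,"jaw":0},{"tx":0,"ty":0,"tz":0.08,"rx":0,"ry":0,"rz":0,"jaw":0},{"tx":0,"ty":0,"tz":0.1,"rx":0,"ry":0,"rz":0,"jaw":0},{"tx":0,"ty":0,"tz":0.11,"rx":0,"ry":0,"rz":0,"jaw":0},{"tx":0,"ty":0,"tz":0.117,"rx":0,"ry":0,"rz":0,"jaw":0},{"tx":0,"ty":0,"tz":0.118,"rx":0,"ry":0,"rz":0,"jaw":0},{"tx":0,"ty":0,"tz":0.118,"rx":0,"ry":0,"rz":0,"jaw":0.3},{"tx":0,"ty":0,"tz":0.118,"rx":0,"ry":0,"rz":0,"jaw":0.5},{"tx":0,"ty":0,"tz":0.118,"rx":0,"ry":0,"rz":0,"jaw":0.7},{"tx":0,"ty":0,"tz":0.118,"rx":0,"ry":0,"rz":0,"jaw":1},{"tx":0,"ty":0,"tz":0.118,"rx":0,"ry":0,"rz":0,"jaw":1},{"tx":0,"ty":0,"tz":0.118,"rx":0,"ry":0,"rz":0,"jaw":1},{"tx":0,"ty":0,"tz":0.118,"rx":0,"ry":0,"rz":0,"jaw":1}]' 40
```

```text
((0.6304534077644348, -0.22639796137809753), (0.1379796862602234, 0.017654160037636757), 83.4070816040039)
(219, 187, 52, 50) ((0.596919059753418, -0.22637134790420532), 0.0195265281945467) [ 0.5774773  -0.24571975] [ 0.61616915 -0.2069455 ]
(214, 127, 55, 55) ((0.6011701226234436, -0.1837366372346878), 0.019572844728827477) [ 0.58174485 -0.20308828] [ 0.6204763  -0.16431753]
t: 24.12
tool_pos: [0.6292, -0.2269, 0.0776]
orientation: [[0.117, 0.993, 0.001], [0.993, -0.117, -0.0], [-0.0, 0.001, -1.0]]
wrist_force: [-0.4, -0.1, 6.5]
opening: 0.0166
grip_force: 39.3
```

The cutter is held. I'll carry it to the mat, turning by -0.253 rad.

```bash
python3 -m creep '[{"tx":0,"ty":0,"tz":-0.02,"rx":0,"ry":0,"rz":0,"jaw":1},{"tx":0,"ty":0,"tz":-0.06,"rx":0,"ry":0,"rz":0,"jaw":1},{"tx":0,"ty":-0.02,"tz":-0.09,"rx":0,"ry":0,"rz":0,"jaw":1},{"tx":-0.002,"ty":-0.06,"tz":-0.09,"rx":0,"ry":0,"rz":-0.07,"jaw":1},{"tx":-0.004,"ty":-0.10,"tz":-0.09,"rx":0,"ry":0,"rz":-0.14,"jaw":1},{"tx":-0.006,"ty":-0.14,"tz":-0.09,"rx":0,"ry":0,"rz":-0.21,"jaw":1},{"tx":-0.008,"ty":-0.17,"tz":-0.09,"rx":0,"ry":0,"rz":-0.253,"jaw":1},{"tx":-0.009,"ty":-0.193,"tz":-0.08,"rx":0,"ry":0,"rz":-0.253,"jaw":1},{"tx":-0.009,"ty":-0.193,"tz":-0.06,"rx":0,"ry":0,"rz":-0.253,"jaw":1},{"tx":-0.009,"ty":-0.193,"tz":-0.06,"rx":0,"ry":0,"rz":-0.253,"jaw":1}]'
python3 - <<'E'
from h import *
c=look('w8');move([.4368,-.2136,.077],.136)
E
```

```text
t: 25.38
tool_pos: [0.4359, -0.2131, 0.1371]
orientation: [[-0.135, 0.991, -0.001], [0.991, 0.135, 0.0], [0.0, -0.001, -1.0]]
wrist_force: [0.4, 0.5, -0.9]
opening: 0.0171
grip_force: 39.3
mv [[-0.0004, 0.0004, 0.0606], [0.0, 0.0, -0.0]] q [-0.58, 0.55, 1.86, 0.0, 0.73, -0.71]
```

View pics/w8.png

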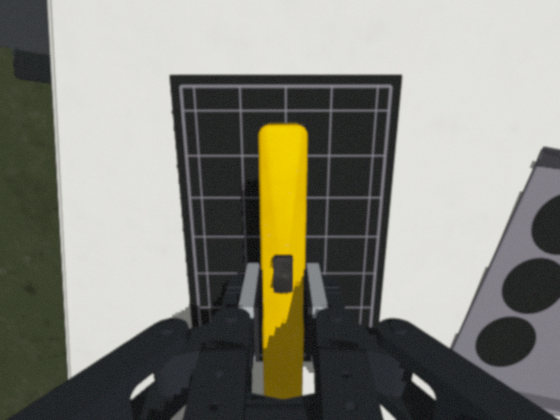

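The cutter is aligned with the mat grid. I'll check it against the mat's far edge, with corners at (171,75) and (402,75).

Run:
```python
from h import *
c=np.load('w8.npz');a=ray(c,171,75,.003);b=ray(c,402,75,.003)
from bench import bot
s=bot.read_state();R=np.array(s['orientation']);p=s['tool_pos']
print(np.linalg.norm(a-b),R.T@((a+b)/2-p),R.T@(a-b))
# cutter far end top (283,124) at height .015+lift .060
print(R.T@(ray(c,283,124,.07)-p))
```

```text
0.12114693971299849 [0.09006609 0.00042711 0.13457947] [ 8.20832609e-05 -1.21146911e-01 -1.33936138e-05]
[ 0.06981795 -0.00145752  0.06758095]
```

```bash
python3 -m creep '[{"tx":0,"ty":0,"tz":0.03,"rx":0,"ry":0,"rz":0,"jaw":1},{"tx":0,"ty":0,"tz":0.05,"rx":0,"ry":0,"rz":0,"jaw":1},{"tx":0,"ty":0,"tz":0.057,"rx":0,"ry":0,"rz":0,"jaw":1},{"tx":0,"ty":0,"tz":0.06,"rx":0,"ry":0,"rz":0,"jaw":1},{"tx":0,"ty":0,"tz":0.06,"rx":0,"ry":0,"rz":0,"jaw":1},{"tx":0,"ty":0,"tz":0.06,"rx":0,"ry":0,"rz":0,"jaw":0.5},{"tx":0,"ty":0,"tz":0.06,"rx":0,"ry":0,"rz":0,"jaw":0.3},{"tx":0,"ty":0,"tz":0.06,"rx":0,"ry":0,"rz":0,"jaw":0.1},{"tx":0,"ty":0,"tz":0.06,"rx":0,"ry":0,"rz":0,"jaw":0.1},{"tx":0,"ty":0,"tz":0.04,"rx":0,"ry":0,"rz":0,"jaw":0.1},{"tx":0,"ty":0,"tz":0.0,"rx":0,"ry":0,"rz":0,"jaw":0.1},{"tx":0,"ty":0,"tz":-0.05,"rx":0,"ry":0,"rz":0,"jaw":0.1},{"tx":0,"ty":0,"tz":-0.11,"rx":0,"ry":0,"rz":0,"jaw":0.1},{"tx":0,"ty":0,"tz":-0.13,"rx":0,"ry":0,"rz":0,"jaw":0.1},{"tx":0,"ty":0,"tz":-0.13,"rx":0,"ry":0,"rz":0,"jaw":0.1}]'
python3 - <<'E'
from h import *
c=look('w9');h=cv2.cvtColor(c['img'],cv2.COLOR_RGB2HSV)
y=cv2.inRange(h,(20,150,100),(33,255,255))
n,l,s,_=cv2.connectedComponentsWithStats(y);k=1+s[1:,4].argmax();print(s[k])
P=np.array([ray(c,u,v,.015)[:2] for v,u in np.argwhere(l==k)],np.float32);print(cv2.minAreaRect(P))
m=(h[...,2]<75).astype(np.uint8);m=cv2.morphologyEx(m|(l==k).astype(np.uint8),cv2.MORPH_CLOSE,np.ones((7,7)))
for q in cv2.findContours(m,cv2.RETR_EXTERNAL,cv2.CHAIN_APPROX_NONE)[0]:
    if cv2.contourArea(q)>8000: print(cv2.boundingRect(q),cv2.minAreaRect(np.array([ray(c,u,v,.003)[:2] for u,v in q[:,0]],np.float32)))
move([.4005,.2639,.226],-.1)
E
```

```text
t: 27.3
tool_pos: [0.4366, -0.2134, 0.2682]
orientation: [[-0.136, 0.991, 0.003], [0.991, 0.136, -0.002], [-0.002, 0.002, -1.0]]
wrist_force: [0.0, -1.2, -0.4]
opening: 0.0383
grip_force: 0.0
[ 271  106   22  151 2985]
((0.435340940952301, -0.21291863918304443), (0.019044306129217148, 0.1399644911289215), 7.775516510009766)
(0, 0, 560, 420) ((0.44293197989463806, -0.2800116539001465), (0.6636013984680176, 0.43934014439582825), 7.598643779754639)
mv [[0.4775, 0.0294, 0.0407], [0.001, 0.0, 0.236]] q [-0.58, 0.34, 1.73, -0.0, 1.07, -0.71]
```

Cutter centre is (.4353,-.2129) against mat centre (.4368,-.2136), with angles 7.78° and 7.79°. Now back to the shaft.

```bash
python3 -m creep '[{"tx":0.06,"ty":0.004,"tz":0,"rx":0,"ry":0,"rz":0.1,"jaw":0.1},{"tx":0.12,"ty":0.008,"tz":0,"rx":0,"ry":0,"rz":0.236,"jaw":0.1},{"tx":0.18,"ty":0.012,"tz":0,"rx":0,"ry":0,"rz":0.236,"jaw":0.1},{"tx":0.24,"ty":0.016,"tz":0,"rx":0,"ry":0,"rz":0.236,"jaw":0.1},{"tx":0.3,"ty":0.02,"tz":0,"rx":0,"ry":0,"rz":0.236,"jaw":0.1},{"tx":0.36,"ty":0.023,"tz":0,"rx":0,"ry":0,"rz":0.236,"jaw":0.1},{"tx":0.42,"ty":0.026,"tz":0,"rx":0,"ry":0,"rz":0.236,"jaw":0.1},{"tx":0.478,"ty":0.029,"tz":0,"rx":0,"ry":0,"rz":0.236,"jaw":0.1},{"tx":0.478,"ty":0.029,"tz":0.04,"rx":0,"ry":0,"rz":0.236,"jaw":0.1},{"tx":0.478,"ty":0.029,"tz":0.08,"rx":0,"ry":0,"rz":0.236,"jaw":0.1},{"tx":0.478,"ty":0.029,"tz":0.08,"rx":0,"ry":0,"rz":0.236,"jaw":0.1},{"tx":0.478,"ty":0.029,"tz":0.08,"rx":0,"ry":0,"rz":0.236,"jaw":0.1}]'
python3 - <<'E'
from h import *
c=look('w10');move([.4005,.2639,.0961],-.1)
E
```

```text
t: 28.85
tool_pos: [0.4002, 0.2643, 0.1873]
orientation: [[0.1, 0.995, -0.001], [0.995, -0.1, -0.0], [-0.0, -0.001, -1.0]]
wrist_force: [0.5, -0.7, 0.8]
opening: 0.0381
grip_force: 0.0
mv [[-0.0006, -0.0001, 0.0917], [0.001, -0.001, -0.0]] q [0.46, 0.46, 1.83, 0.0, 0.85, 0.56]
```

View pics/w10.png

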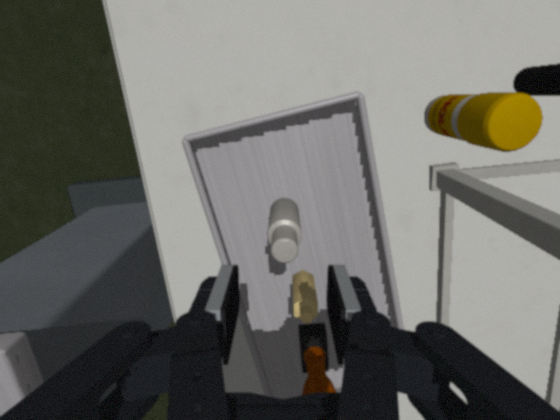

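The shaft at (285,225), stand-off (303,295) and stamp (315,365) all stand upright in the tray. I'll grasp the shaft.

```bash
python3 -m creep '[{"tx":0,"ty":0,"tz":0.03,"rx":0,"ry":0,"rz":0,"jaw":0.1},{"tx":0,"ty":0,"tz":0.06,"rx":0,"ry":0,"rz":0,"jaw":0.1},{"tx":0,"ty":0,"tz":0.08,"rx":0,"ry":0,"rz":0,"jaw":0.1},{"tx":0,"ty":0,"tz":0.092,"rx":0,"ry":0,"rz":0,"jaw":0.1},{"tx":0,"ty":0,"tz":0.092,"rx":0,"ry":0,"rz":0,"jaw":0.1},{"tx":0,"ty":0,"tz":0.092,"rx":0,"ry":0,"rz":0,"jaw":0.4},{"tx":0,"ty":0,"tz":0.092,"rx":0,"ry":0,"rz":0,"jaw":0.6},{"tx":0,"ty":0,"tz":0.092,"rx":0,"ry":0,"rz":0,"jaw":1},{"tx":0,"ty":0,"tz":0.092,"rx":0,"ry":0,"rz":0,"jaw":1},{"tx":0,"ty":0,"tz":0.092,"rx":0,"ry":0,"rz":0,"jaw":1},{"tx":0,"ty":0,"tz":0.092,"rx":0,"ry":0,"rz":0,"jaw":1},{"tx":0,"ty":0,"tz":0.092,"rx":0,"ry":0,"rz":0,"jaw":1}]' 50
python3 - <<'E'
from h import *
move([.593,-.2686,.0969],-.1)
E
```

```text
t: 30.4
tool_pos: [0.4006, 0.2646, 0.0958]
orientation: [[0.1, 0.995, 0.002], [0.995, -0.1, 0.001], [0.001, 0.002, -1.0]]
wrist_force: [-0.4, -0.7, 6.7]
opening: 0.0197
grip_force: 48.5
mv [[-0.5113, 0.2447, -0.0012], [0.002, -0.001, 0.0]] q [0.46, 0.63, 1.9, -0.0, 0.62, 0.56]
```

```bash
python3 -m creep '[{"tx":0,"ty":0,"tz":-0.03,"rx":0,"ry":0,"rz":0,"jaw":1},{"tx":0,"ty":0,"tz":-0.08,"rx":0,"ry":0,"rz":0,"jaw":1},{"tx":0,"ty":0,"tz":-0.13,"rx":0,"ry":0,"rz":0,"jaw":1},{"tx":-0.03,"ty":0.005,"tz":-0.18,"rx":0,"ry":0,"rz":0,"jaw":1},{"tx":-0.08,"ty":0.01,"tz":-0.19,"rx":0,"ry":0,"rz":0,"jaw":1},{"tx":-0.14,"ty":0.01,"tz":-0.19,"rx":0,"ry":0,"rz":0,"jaw":1},{"tx":-0.20,"ty":0.01,"tz":-0.19,"rx":0,"ry":0,"rz":0,"jaw":1},{"tx":-0.26,"ty":0.01,"tz":-0.19,"rx":0,"ry":0,"rz":0,"jaw":1},{"tx":-0.32,"ty":0.02,"tz":-0.19,"rx":0,"ry":0,"rz":0,"jaw":1},{"tx":-0.37,"ty":0.04,"tz":-0.19,"rx":0,"ry":0,"rz":0,"jaw":1},{"tx":-0.42,"ty":0.07,"tz":-0.19,"rx":0,"ry":0,"rz":0,"jaw":1},{"tx":-0.46,"ty":0.11,"tz":-0.19,"rx":0,"ry":0,"rz":0,"jaw":1},{"tx":-0.49,"ty":0.16,"tz":-0.18,"rx":0,"ry":0,"rz":0,"jaw":1},{"tx":-0.511,"ty":0.205,"tz":-0.16,"rx":0,"ry":0,"rz":0,"jaw":1},{"tx":-0.511,"ty":0.245,"tz":-0.12,"rx":0,"ry":0,"rz":0,"jaw":1},{"tx":-0.511,"ty":0.245,"tz":-0.06,"rx":0,"ry":0,"rz":0,"jaw":1},{"tx":-0.511,"ty":0.245,"tz":-0.02,"rx":0,"ry":0,"rz":0,"jaw":1},{"tx":-0.511,"ty":0.245,"tz":-0.007,"rx":0,"ry":0,"rz":0,"jaw":1},{"tx":-0.511,"ty":0.245,"tz":-0.001,"rx":0,"ry":0,"rz":0,"jaw":1},{"tx":-0.511,"ty":0.245,"tz":-0.001,"rx":0,"ry":0,"rz":0,"jaw":1}]'
```

```text
t: 32.9
tool_pos: [0.5934, -0.269, 0.0974]
orientation: [[0.1, 0.995, 0.002], [0.995, -0.1, -0.001], [-0.001, 0.002, -1.0]]
wrist_force: [-0.0, 0.3, -1.7]
opening: 0.0198
grip_force: 49.3
```

```bash
python3 -m creep '[{"tx":0.001,"ty":0,"tz":0.001,"rx":0,"ry":0,"rz":0,"jaw":1},{"tx":0.001,"ty":0,"tz":0.001,"rx":0,"ry":0,"rz":0,"jaw":1},{"tx":0.001,"ty":0,"tz":0.001,"rx":0,"ry":0,"rz":0,"jaw":0.5},{"tx":0.001,"ty":0,"tz":0.001,"rx":0,"ry":0,"rz":0,"jaw":0.3},{"tx":0.001,"ty":0,"tz":0.001,"rx":0,"ry":0,"rz":0,"jaw":0.1},{"tx":0.001,"ty":0,"tz":0.001,"rx":0,"ry":0,"rz":0,"jaw":0.1},{"tx":0.001,"ty":0,"tz":-0.02,"rx":0,"ry":0,"rz":0,"jaw":0.1},{"tx":0.001,"ty":0,"tz":-0.07,"rx":0,"ry":0,"rz":0,"jaw":0.1},{"tx":0.001,"ty":-0.02,"tz":-0.12,"rx":0,"ry":0,"rz":0,"jaw":0.1},{"tx":0.02,"ty":-0.07,"tz":-0.15,"rx":0,"ry":0,"rz":0,"jaw":0.1},{"tx":0.05,"ty":-0.12,"tz":-0.15,"rx":0,"ry":0,"rz":0,"jaw":0.1},{"tx":0.09,"ty":-0.16,"tz":-0.15,"rx":0,"ry":0,"rz":0,"jaw":0.1},{"tx":0.14,"ty":-0.20,"tz":-0.15,"rx":0,"ry":0,"rz":0,"jaw":0.1},{"tx":0.19,"ty":-0.23,"tz":-0.15,"rx":0,"ry":0,"rz":0,"jaw":0.1},{"tx":0.25,"ty":-0.23,"tz":-0.15,"rx":0,"ry":0,"rz":0,"jaw":0.1},{"tx":0.31,"ty":-0.23,"tz":-0.15,"rx":0,"ry":0,"rz":0,"jaw":0.1},{"tx":0.37,"ty":-0.23,"tz":-0.15,"rx":0,"ry":0,"rz":0,"jaw":0.1},{"tx":0.42,"ty":-0.23,"tz":-0.14,"rx":0,"ry":0,"rz":0,"jaw":0.1},{"tx":0.453,"ty":-0.23,"tz":-0.10,"rx":0,"ry":0,"rz":0,"jaw":0.1},{"tx":0.453,"ty":-0.23,"tz":-0.10,"rx":0,"ry":0,"rz":0,"jaw":0.1}]'
python3 - <<'E'
from h import *
c=look('w11');move([.4092,.2045,.0935],-.1)
E
```

```text
t: 35.4
tool_pos: [0.4082, 0.2066, 0.1939]
orientation: [[0.097, 0.995, -0.003], [0.995, -0.097, -0.001], [-0.001, -0.003, -1.0]]
wrist_force: [-0.3, 0.2, 0.6]
opening: 0.0386
grip_force: 0.0
mv [[-0.0009, 0.0009, 0.1016], [-0.002, 0.001, 0.002]] q [0.34, 0.42, 1.87, -0.0, 0.85, 0.43]
```

```bash
python3 -m creep '[{"tx":-0.001,"ty":0,"tz":0.03,"rx":0,"ry":0,"rz":0,"jaw":0.1},{"tx":-0.001,"ty":0,"tz":0.06,"rx":0,"ry":0,"rz":0,"jaw":0.1},{"tx":-0.001,"ty":0,"tz":0.085,"rx":0,"ry":0,"rz":0,"jaw":0.1},{"tx":-0.001,"ty":0,"tz":0.102,"rx":0,"ry":0,"rz":0,"jaw":0.1},{"tx":-0.001,"ty":0,"tz":0.102,"rx":0,"ry":0,"rz":0,"jaw":0.1},{"tx":-0.001,"ty":0,"tz":0.102,"rx":0,"ry":0,"rz":0,"jaw":0.5},{"tx":-0.001,"ty":0,"tz":0.102,"rx":0,"ry":0,"rz":0,"jaw":0.7},{"tx":-0.001,"ty":0,"tz":0.102,"rx":0,"ry":0,"rz":0,"jaw":1},{"tx":-0.001,"ty":0,"tz":0.102,"rx":0,"ry":0,"rz":0,"jaw":1},{"tx":-0.001,"ty":0,"tz":0.102,"rx":0,"ry":0,"rz":0,"jaw":1},{"tx":-0.001,"ty":0,"tz":0.102,"rx":0,"ry":0,"rz":0,"jaw":1},{"tx":-0.001,"ty":0,"tz":0.102,"rx":0,"ry":0,"rz":0,"jaw":1}]' 40
python3 - <<'E'
from h import *
move([.5971,-.2267,.0946],-.1)
E
```

```text
t: 36.95
tool_pos: [0.4096, 0.2041, 0.0951]
orientation: [[0.1, 0.995, 0.002], [0.995, -0.1, 0.0], [0.001, 0.002, -1.0]]
wrist_force: [0.5, -2.9, 6.2]
opening: 0.0177
grip_force: 38.8
mv [[-0.4099, 0.2295, 0.0006], [0.002, -0.001, 0.0]] q [0.33, 0.61, 1.95, -0.0, 0.57, 0.43]
```

```bash
python3 -m creep '[{"tx":0,"ty":0,"tz":-0.03,"rx":0,"ry":0,"rz":0,"jaw":1},{"tx":0,"ty":0,"tz":-0.08,"rx":0,"ry":0,"rz":0,"jaw":1},{"tx":0,"ty":0,"tz":-0.13,"rx":0,"ry":0,"rz":0,"jaw":1},{"tx":-0.03,"ty":0.0,"tz":-0.18,"rx":0,"ry":0,"rz":0,"jaw":1},{"tx":-0.08,"ty":0.0,"tz":-0.19,"rx":0,"ry":0,"rz":0,"jaw":1},{"tx":-0.14,"ty":0.0,"tz":-0.19,"rx":0,"ry":0,"rz":0,"jaw":1},{"tx":-0.20,"ty":0.0,"tz":-0.19,"rx":0,"ry":0,"rz":0,"jaw":1},{"tx":-0.25,"ty":0.02,"tz":-0.19,"rx":0,"ry":0,"rz":0,"jaw":1},{"tx":-0.30,"ty":0.05,"tz":-0.19,"rx":0,"ry":0,"rz":0,"jaw":1},{"tx":-0.34,"ty":0.09,"tz":-0.19,"rx":0,"ry":0,"rz":0,"jaw":1},{"tx":-0.37,"ty":0.13,"tz":-0.19,"rx":0,"ry":0,"rz":0,"jaw":1},{"tx":-0.40,"ty":0.18,"tz":-0.18,"rx":0,"ry":0,"rz":0,"jaw":1},{"tx":-0.41,"ty":0.23,"tz":-0.17,"rx":0,"ry":0,"rz":0,"jaw":1},{"tx":-0.41,"ty":0.23,"tz":-0.12,"rx":0,"ry":0,"rz":0,"jaw":1},{"tx":-0.41,"ty":0.23,"tz":-0.06,"rx":0,"ry":0,"rz":0,"jaw":1},{"tx":-0.41,"ty":0.23,"tz":-0.025,"rx":0,"ry":0,"rz":0,"jaw":1},{"tx":-0.41,"ty":0.23,"tz":-0.01,"rx":0,"ry":0,"rz":0,"jaw":1},{"tx":-0.41,"ty":0.23,"tz":-0.003,"rx":0,"ry":0,"rz":0,"jaw":1},{"tx":-0.41,"ty":0.23,"tz":0.0,"rx":0,"ry":0,"rz":0,"jaw":1},{"tx":-0.41,"ty":0.23,"tz":0.0,"rx":0,"ry":0,"rz":0,"jaw":1}]'
```

```text
t: 39.45
tool_pos: [0.5976, -0.2271, 0.0957]
orientation: [[0.1, 0.995, 0.002], [0.995, -0.1, -0.001], [-0.001, 0.002, -1.0]]
wrist_force: [-1.5, 0.3, 3.2]
opening: 0.0178
grip_force: 39.7
```

```bash
python3 -m creep '[{"tx":0,"ty":0,"tz":0,"rx":0,"ry":0,"rz":0,"jaw":0.6},{"tx":0,"ty":0,"tz":0,"rx":0,"ry":0,"rz":0,"jaw":0.4},{"tx":0,"ty":0,"tz":0,"rx":0,"ry":0,"rz":0,"jaw":0.2},{"tx":0,"ty":0,"tz":0,"rx":0,"ry":0,"rz":0,"jaw":0.2},{"tx":0,"ty":0,"tz":-0.02,"rx":0,"ry":0,"rz":0,"jaw":0.2},{"tx":0,"ty":0,"tz":-0.07,"rx":0,"ry":0,"rz":0,"jaw":0.1},{"tx":0,"ty":-0.02,"tz":-0.12,"rx":0,"ry":0,"rz":0,"jaw":0},{"tx":0.02,"ty":-0.07,"tz":-0.15,"rx":0,"ry":0,"rz":0,"jaw":-0.2},{"tx":0.05,"ty":-0.12,"tz":-0.15,"rx":0,"ry":0,"rz":0,"jaw":-0.2},{"tx":0.09,"ty":-0.16,"tz":-0.15,"rx":0,"ry":0,"rz":0,"jaw":-0.2},{"tx":0.14,"ty":-0.20,"tz":-0.15,"rx":0,"ry":0,"rz":0,"jaw":-0.2},{"tx":0.19,"ty":-0.22,"tz":-0.15,"rx":0,"ry":0,"rz":0,"jaw":-0.2},{"tx":0.25,"ty":-0.22,"tz":-0.15,"rx":0,"ry":0,"rz":0,"jaw":-0.2},{"tx":0.30,"ty":-0.22,"tz":-0.15,"rx":0,"ry":0,"rz":0,"jaw":-0.2},{"tx":0.34,"ty":-0.22,"tz":-0.14,"rx":0,"ry":0,"rz":0,"jaw":-0.2},{"tx":0.354,"ty":-0.22,"tz":-0.12,"rx":0,"ry":0,"rz":0,"jaw":-0.2},{"tx":0.354,"ty":-0.22,"tz":-0.1,"rx":0,"ry":0,"rz":0,"jaw":-0.2},{"tx":0.354,"ty":-0.22,"tz":-0.1,"rx":0,"ry":0,"rz":0,"jaw":-0.2},{"tx":0.354,"ty":-0.22,"tz":-0.1,"rx":0,"ry":0,"rz":0,"jaw":-0.2}]'
python3 - <<'E'
from h import *
c=look('w12');move([.4137,.1467,.1135],-.1)
E
```

```text
t: 41.82
tool_pos: [0.4138, 0.1473, 0.1949]
orientation: [[0.1, 0.995, 0.001], [0.995, -0.1, 0.0], [0.0, 0.001, -1.0]]
wrist_force: [-0.1, -0.7, 0.7]
opening: 0.0515
grip_force: 0.0
mv [[-0.0006, -0.0003, 0.0815], [0.001, -0.0, -0.0]] q [0.21, 0.4, 1.92, -0.0, 0.82, 0.31]
```

```bash
python3 -m creep '[{"tx":-0.001,"ty":0,"tz":0.03,"rx":0,"ry":0,"rz":0,"jaw":-0.2},{"tx":-0.001,"ty":0,"tz":0.055,"rx":0,"ry":0,"rz":0,"jaw":-0.2},{"tx":-0.001,"ty":0,"tz":0.072,"rx":0,"ry":0,"rz":0,"jaw":-0.2},{"tx":-0.001,"ty":0,"tz":0.081,"rx":0,"ry":0,"rz":0,"jaw":-0.2},{"tx":-0.001,"ty":0,"tz":0.081,"rx":0,"ry":0,"rz":0,"jaw":-0.2},{"tx":-0.001,"ty":0,"tz":0.081,"rx":0,"ry":0,"rz":0,"jaw":0.2},{"tx":-0.001,"ty":0,"tz":0.081,"rx":0,"ry":0,"rz":0,"jaw":0.5},{"tx":-0.001,"ty":0,"tz":0.081,"rx":0,"ry":0,"rz":0,"jaw":1},{"tx":-0.001,"ty":0,"tz":0.081,"rx":0,"ry":0,"rz":0,"jaw":1},{"tx":-0.001,"ty":0,"tz":0.081,"rx":0,"ry":0,"rz":0,"jaw":1},{"tx":-0.001,"ty":0,"tz":0.081,"rx":0,"ry":0,"rz":0,"jaw":1},{"tx":-0.001,"ty":0,"tz":0.081,"rx":0,"ry":0,"rz":0,"jaw":1}]' 40
python3 - <<'E'
from h import *
move([.6016,-.1839,.1149],-.1)
E
```

```text
t: 43.38
tool_pos: [0.4137, 0.1465, 0.1136]
orientation: [[0.1, 0.995, 0.001], [0.995, -0.1, 0.0], [0.0, 0.001, -1.0]]
wrist_force: [-1.2, -0.8, 9.9]
opening: 0.0214
grip_force: 38.6
mv [[-0.31, 0.22, -0.0012], [0.001, -0.0, 0.0]] q [0.2, 0.56, 1.99, -0.0, 0.59, 0.3]
```

```bash
python3 -m creep '[{"tx":0,"ty":0,"tz":-0.03,"rx":0,"ry":0,"rz":0,"jaw":1},{"tx":0,"ty":0,"tz":-0.08,"rx":0,"ry":0,"rz":0,"jaw":1},{"tx":0,"ty":0,"tz":-0.13,"rx":0,"ry":0,"rz":0,"jaw":1},{"tx":-0.03,"ty":0.0,"tz":-0.17,"rx":0,"ry":0,"rz":0,"jaw":1},{"tx":-0.08,"ty":0.0,"tz":-0.17,"rx":0,"ry":0,"rz":0,"jaw":1},{"tx":-0.13,"ty":0.02,"tz":-0.17,"rx":0,"ry":0,"rz":0,"jaw":1},{"tx":-0.18,"ty":0.04,"tz":-0.17,"rx":0,"ry":0,"rz":0,"jaw":1},{"tx":-0.22,"ty":0.07,"tz":-0.17,"rx":0,"ry":0,"rz":0,"jaw":1},{"tx":-0.26,"ty":0.11,"tz":-0.17,"rx":0,"ry":0,"rz":0,"jaw":1},{"tx":-0.29,"ty":0.15,"tz":-0.17,"rx":0,"ry":0,"rz":0,"jaw":1},{"tx":-0.30,"ty":0.19,"tz":-0.17,"rx":0,"ry":0,"rz":0,"jaw":1},{"tx":-0.31,"ty":0.22,"tz":-0.15,"rx":0,"ry":0,"rz":0,"jaw":1},{"tx":-0.31,"ty":0.22,"tz":-0.11,"rx":0,"ry":0,"rz":0,"jaw":1},{"tx":-0.31,"ty":0.22,"tz":-0.06,"rx":0,"ry":0,"rz":0,"jaw":1},{"tx":-0.31,"ty":0.22,"tz":-0.025,"rx":0,"ry":0,"rz":0,"jaw":1},{"tx":-0.31,"ty":0.22,"tz":-0.01,"rx":0,"ry":0,"rz":0,"jaw":1},{"tx":-0.31,"ty":0.22,"tz":-0.003,"rx":0,"ry":0,"rz":0,"jaw":1},{"tx":-0.31,"ty":0.22,"tz":-0.001,"rx":0,"ry":0,"rz":0,"jaw":1},{"tx":-0.31,"ty":0.22,"tz":-0.001,"rx":0,"ry":0,"rz":0,"jaw":1}]'
```

```text
t: 45.75
tool_pos: [0.6018, -0.1841, 0.1149]
orientation: [[0.1, 0.995, 0.001], [0.995, -0.1, -0.001], [-0.0, 0.001, -1.0]]
wrist_force: [-0.4, 0.2, -0.3]
opening: 0.0214
grip_force: 39.4
```

```bash
python3 -m creep '[{"tx":0,"ty":0,"tz":0.001,"rx":0,"ry":0,"rz":0,"jaw":1},{"tx":0,"ty":0,"tz":0.001,"rx":0,"ry":0,"rz":0,"jaw":0.4},{"tx":0,"ty":0,"tz":0.001,"rx":0,"ry":0,"rz":0,"jaw":0.2},{"tx":0,"ty":0,"tz":0.001,"rx":0,"ry":0,"rz":0,"jaw":0},{"tx":0,"ty":0,"tz":0.001,"rx":0,"ry":0,"rz":0,"jaw":-0.2},{"tx":0,"ty":0,"tz":0.001,"rx":0,"ry":0,"rz":0,"jaw":-0.2},{"tx":0,"ty":0,"tz":-0.02,"rx":0,"ry":0,"rz":0,"jaw":-0.2},{"tx":0,"ty":0,"tz":-0.07,"rx":0,"ry":0,"rz":0,"jaw":-0.2},{"tx":0,"ty":0,"tz":-0.13,"rx":0,"ry":0,"rz":0,"jaw":-0.4},{"tx":-0.01,"ty":-0.03,"tz":-0.18,"rx":0,"ry":0,"rz":0,"jaw":-0.6},{"tx":-0.013,"ty":-0.07,"tz":-0.23,"rx":0,"ry":0,"rz":0,"jaw":-1},{"tx":-0.013,"ty":-0.07,"tz":-0.265,"rx":0,"ry":0,"rz":0,"jaw":-1},{"tx":-0.013,"ty":-0.07,"tz":-0.265,"rx":0,"ry":0,"rz":0,"jaw":-1},{"tx":-0.013,"ty":-0.07,"tz":-0.265,"rx":0,"ry":0,"rz":0,"jaw":-1},{"tx":-0.013,"ty":-0.07,"tz":-0.265,"rx":0,"ry":0,"rz":0,"jaw":-1}]'
python3 - <<'E'
from h import *
c=look('w13');o=np.load('w2.npz')
a=o['img'][90:300,130:430,::-1];b=c['img'][90:300,130:430,::-1]
cv2.imwrite('pics/cmp.png',cv2.resize(np.vstack([a,b]),None,fx=1.4,fy=1.4,interpolation=cv2.INTER_CUBIC))
for p in((.6003,-.1821,.07),(.5964,-.2245,.055),(.5915,-.2671,.076)):
    r=[]
    for k in(o,c):
        u,v=proj(k,[p])[0].round().astype(int);g=cv2.cvtColor(k['img'],cv2.COLOR_RGB2GRAY);r.append((g,u,v))
    t=r[0][0][r[0][2]-9:r[0][2]+10,r[0][1]-9:r[0][1]+10];R=r[1][0][r[1][2]-17:r[1][2]+18,r[1][1]-17:r[1][1]+18]
    m=cv2.minMaxLoc(cv2.matchTemplate(R,t,cv2.TM_CCOEFF_NORMED));print(m[1],np.array(m[3])-8)
print(proj(o,[(.6,-.2,.003)]),proj(c,[(.6,-.2,.003)]))
E
```

```text
t: 47.62
tool_pos: [0.5302, -0.1898, 0.3776]
orientation: [[0.1, 0.995, -0.002], [0.995, -0.1, 0.001], [0.001, -0.002, -1.0]]
wrist_force: [-0.6, 0.5, 0.6]
opening: 0.0853
grip_force: 0.0
0.932202160358429 [-2  0]
0.9920001029968262 [0 0]
0.9630435705184937 [0 0]
[[340.94724387 166.42808509]] [[341.45158387 166.09457744]]
```

View pics/cmp.png

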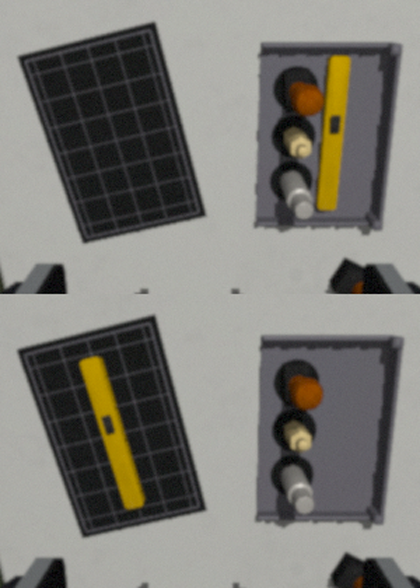

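All three stand upright on their pads and the cutter is centred along the mat. The stamp's -2 px match may come from the cutter background, so I'll check the orange centroid.

Run:
```python
from h import *
for n in('w2','w13'):
    c=np.load(n+'.npz');h=cv2.cvtColor(c['img'],cv2.COLOR_RGB2HSV)
    m=cv2.inRange(h,(3,150,60),(16,255,255));m[:,:320]=0;m[:,370:]=0;m[:140]=0;m[185:]=0
    q=np.argwhere(m);v,u=(q.min(0)+q.max(0))/2;print(n,len(q),u,v,q.mean(0),ray(c,u,v,.06))
```

```text
w2 447 348.5 160.0 [159.87919463 348.66442953] [ 0.60028145 -0.18227822  0.06      ]
w13 440 348.0 160.0 [159.62727273 348.02272727] [ 0.59917983 -0.18267006  0.06      ]
```

Within about 1 mm. Handing in.

```bash
python3 -c "
from bench import bot;print(bot.hand_in())"
```

```text
the job is handed in; nothing more can be done
None
```

The job is handed in at about 48 s: the box cutter lies centred along the mat, within about 2 mm, the stamp, stand-off and shaft are back upright in their places, and the mug and tape were left alone.

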